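# Prime the refilled spirit dispenser and shut its lid

### The job

The amber spirit dispenser on the doctor's desk has just been refilled. Prime it with a full press of the white pump dish, right down to its stop, and let the dish spring all the way back up; then flip the blue lid over and press it fully shut so that the spirit does not evaporate. Leave everything else on the desk where it stands.

Things in the scene. Friction and masses are not known exactly. Their poses are not given: they have to be found in the camera images.
- station: The spirit dispenser in its holder, fixed to the desk: square steel base plate 110 x 110 x 4 mm with a steel cup 79 mm across and 38 mm high, an amber bottle 73 mm across in it, and a white screw collar 66 mm across whose flat top is 115 mm above the desk. Origin on the bottle's upright axis at desk height; z up. Its x axis points from the bottle's axis to the lid's hinge (the back of the dispenser), y to the left of that. It does not move.
- pump (a joint): How far the white pump dish is pressed down: 0 = up (at rest), 0.009 m = at its bottom stop. A spring pushes it up: it starts to move at about 4 N and needs about 10 N at the stop; released, it returns by itself.
- pump_dish (a point): Centre of the round floor of the pump dish. The white pump dish is 52 mm across outside, its floor 46 mm across, and its rim stands 3 mm above the floor. It lies on the bottle's axis; at rest the floor is 126 mm above the desk. The point moves down with the dish. Its z axis points up.
- lid (a joint): Opening angle of the blue flip lid: 0 = shut, flat on the collar; 1.57 = standing on edge behind the dish; it opens to 2.3 rad and starts between 1.75 and 2.1 rad. Standing on edge it rises 78 mm above the hinge (tab included); leaning back, no part of it reaches farther than 105 mm behind the bottle's axis. The hinge is stiff: the lid stays where it is left, and takes about 1 N at its far rim to move. There is no latch.
- lid_top (a point): Centre of the outer (closed) face of the blue lid, a round cap 68 mm across and 22 mm deep with a small thumb tab 8 mm long at the rim opposite the hinge. When shut this point is on the bottle's axis, 137 mm above the desk. The lid's own z axis points out of this face (up when shut, backwards, away from the dish, when open).
- lid_hinge (a point): Middle of the lid's hinge line, at the back of the collar, 36 mm from the bottle's axis and 115 mm above the desk. The hinge line is level and runs along the station's y axis. In the lid's frame (x from the thumb tab to the hinge when shut) lid_top is 36 mm to -x and 22 mm to +z of it.
- drink: Bystander: clear drinking bottle with a pink sleeve and lid, 64 mm across, 166 mm tall, standing loose beside the dispenser. Origin at the centre of its underside.
- cream: Bystander: white hand-cream tube standing on its green cap, 40 mm across at the cap, 47 mm wide at the top, 137 mm tall, loose. Origin at the centre of its underside.
- stapler: Bystander: grey and white stapler, 130 x 34 x 46 mm, loose. Origin at the centre of its underside, x along its length.

How it is judged:
By the outcome, as a careful person would: the job done as asked, in the order asked, and still so for the second after the job is handed in, with the robot touching nothing.
It also fails if it takes over 40 s, if anything falls off the work surface, if the arm or the gripper's body presses on something with over 40 N, if the wrist force passes 120 N, or if a joint passes its speed limit or range.

### The arm

A 7-joint arm with a two-finger parallel gripper is mounted at the origin on the work surface. World frame = base frame: x ahead of the robot, y to its left, z up, the work surface at z = 0. Lengths are in m, angles in rad, forces in N, time in s.
With the tool pointing down it reaches from about 0.425 to 0.925 m from the base axis. Payload 6.8 kg.
Tool frame: the origin (TCP) lies on the mounting face of the last link; the fingertips stand 173 mm ahead of it and the grasp point (between the pads) lies 155 mm ahead of it; z points along the fingers, y is the line along which they close (so a half turn about z gives the same grasp; the last joint's range is limited). The gripper opens to 85 mm and grips with 20 to 120 N. Pads are 22 mm wide; open, the fingers measure 114 mm over their backs; the gripper's body (76 mm by 85 mm) begins 54 mm behind the grasp point. The pads swing forward as they close: fully open they stand 13 mm farther back than shut.
Start: joints at [-1.333, 0.477, 0.022, 1.555, -0.011, 1.109, -0.083], TCP at [0.229, 0.635, 0.405] pointing down, gripper open.
Joint ranges: [-2.96, 2.96], [-0.34, 2.1], [-1.41, 1.46], [0.24, 2.44], [-1.37, 4.51], [0.17, 1.92], [-2.96, 2.96]. Speed limits (rad/s): [2.39, 2.39, 3.14, 3.14, 3.14, 3.14, 3.14].

### API

Orientations are given as a unit quaternion [w, x, y, z].
In Python, from station import bot gives the robot as it stands. The module is installed in compiled form; this text tells all that it offers.
- The arm moves only by the shell command python3 -m pendant 'ROWS' [FORCE]. ROWS is JSON, a list of rows, each a list of 5 numbers: the finger opening in m, from 0 to 0.0854, then the shift along the tool's x, y, z in m, then the turn about the tool's z in degrees. In form: [[jaw, x, y, z, yaw], ...]. A call has 1 to 12 rows; each row shifts and turns the commanded pose from where the row before left it, along the tool's axes as they then stand; what a row does not reach is not made up. A row lasts 1/12 s, in which the tool goes at most 41.7 mm and 7.16 degrees, less where a joint would pass 70% of its speed; a pose out of reach is approached as far as the arm can. A call with a gripper value outside its range is refused whole. The fingers move at their own pace and stop on an object; FORCE is the grip in N (left out, the last holds). Time passes only in rows, so rows that do not move let the fingers close. It gives the time, the measured TCP pose, the force, the opening and the grip force at its end, in the units of the state.
- bot.get_obs(): the state, without advancing time (a new reading comes with each control period).
- bot.read_camera(name): name is "scene" or "side" or "wrist"; returns (picture, depth): 384x512x3 uint8, blue, green, red; 384x512 float32, m along the optical axis (not along the pixel's ray), 0 where there is no reading.
- bot.camera_model(name): a dict with "intrinsics" (3x3 intrinsics, pixels), "R" (3x3) and "t" (3): a world point X has camera coordinates R X + t. Camera axes: x right, y down, z forward; pixel columns grow to the right and rows downward; lengths in m; the calibration is good to about 2 mm. A picture is of the moment at which its call begins: read the wrist's pose just before it. camera_model takes no time and is no camera call; for the wrist camera it gives the pose at the moment of the call.
- bot.hand_in(): hands the job in; it is judged then, once.
Trained networks look in the newest picture that a camera, given by its name, has taken for a name from the list of things; names that differ only in an ending like _2 or _b are one class to them, and where a whole thing is asked for, a point or a joint stands for the part that bears it (a point fixed in the world has none). Each returns a list of dicts, best first, with "score" (0 to 1); they miss things now and then, are a little off and sometimes report something else, mostly with a low value. They report only what shows in the picture. A call takes as long as a camera call.
- bot.boxes_of(name, camera): "at" ([column, row] in pixels, amid what is visible of it).
- bot.trace(name, camera): "mask" (384x512 bool, what is visible of it) and "at" ([column, row] in pixels, amid what is visible of it).
- bot.pinpoint(name, camera): "at" ([column, row] in pixels: a listed point, or the origin of a listed thing).
The state is a dict: "t": time; "q": joint angles; "joint_vel": joint speeds; "joint_torque": joint torques, N m; "eef_pos": TCP position; "tool_rot": TCP orientation; "contact_force": force on the tool from outside, world axes, zero at the start; "torque": the same for the moment, N m; "gripper_width": opening from 0.0 (shut) to 1.0 (fully open); "grasp_force": force on a finger pad.
Only numpy, scipy, OpenCV 4.12 (cv2) and the standard library are available. Lean on these libraries where they do the work, as an engineer would, in place of code of your own. Each camera call takes 0.05 s, during which the arm holds its last target. There are 200 camera calls.

## Working session

There is one attempt and no reset: what is moved stays moved. The work goes in short steps, Python scripts to look and compute and a shell command to move; the robot and the scene stay as the last step left them, time stands still between calls to the robot, and variables do not carry over. Pictures are saved under pics/ and viewed, at most 10 in all, crops included, and the job is handed in when it is done.

```bash
mkdir -p pics; cat > h.py <<'E'
import numpy as np, cv2
from station import bot
def world(cam,px,d=None,z=None):
    m=bot.camera_model(cam);K,R,t=map(np.array,(m["intrinsics"],m["R"],m["t"]))
    r=np.linalg.inv(K)@[px[0],px[1],1]
    c=-R.T@t; w=R.T@r
    s=d if d is not None else (z-c[2])/w[2]
    return c+s*w
E
python3 - <<'E'
from h import *
o=bot.get_obs();print(o["t"],o["eef_pos"],o["tool_rot"],o["contact_force"])
ims=[]
for c in("scene","side"):
    p,d=bot.read_camera(c);ims.append(p)
    for n,z in(("station",0),("pump_dish",.126),("lid_hinge",.115),("lid_top",None),("drink",0),("cream",0),("stapler",0)):
        for r in bot.pinpoint(n,c)[:1]:
            u,v=map(int,np.round(r["at"])); 
            dd=d[min(v,383),min(u,511)]
            print(c,n,r["at"],round(r["score"],2),"z:",None if z is None else world(c,r["at"],z=z).round(3),"depth:",world(c,r["at"],d=dd).round(3))
cv2.imwrite("pics/a.png",cv2.resize(np.vstack(ims),(400,600))) if 0 else [cv2.imwrite(f"pics/a{i}.png",p) for i,p in enumerate(ims)]
E
```

```text
0.0 [0.22869403 0.63478911 0.4037308 ] [-8.88151967e-05  1.72022029e-01  9.85092680e-01 -9.08361456e-04] [0.26887134 0.13436285 0.5042277 ]
scene station [243.4, 224.1] 0.94 z: [0.511 0.02  0.   ] depth: [0.547 0.006 0.033]
scene pump_dish [242.2, 188.9] 0.77 z: [0.512 0.021 0.126] depth: [0.513 0.021 0.127]
scene lid_hinge [255.2, 195.9] 0.76 z: [0.544 0.045 0.115] depth: [0.583 0.027 0.146]
scene lid_top [263.9, 190.2] 0.91 z: None depth: [0.567 0.06  0.143]
scene drink [289.1, 207.6] 0.6 z: [0.502 0.179 0.   ] depth: [0.528 0.163 0.023]
scene cream [183.7, 235.5] 0.84 z: [ 0.481 -0.151  0.   ] depth: [ 0.493 -0.152  0.01 ]
scene stapler [321.8, 200.6] 0.96 z: [0.516 0.291 0.   ] depth: [0.526 0.283 0.009]
side station [268.9, 243.8] 0.65 z: [0.519 0.031 0.   ] depth: [ 0.495 -0.006  0.06 ]
side pump_dish [272.0, 217.4] 0.54 z: [0.519 0.024 0.126] depth: [0.519 0.024 0.125]
side lid_hinge [277.4, 211.1] 0.96 z: [0.548 0.043 0.115] depth: [0.543 0.037 0.124]
side lid_top [280.7, 200.5] 0.95 z: None depth: [0.565 0.057 0.135]
side drink [237.0, 210.2] 0.87 z: [0.497 0.183 0.   ] depth: [0.482 0.153 0.041]
side cream [290.9, 298.6] 0.69 z: [ 0.481 -0.148  0.   ] depth: [ 0.47  -0.162  0.031]
side stapler [226.1, 182.9] 0.77 z: [0.519 0.298 0.   ] depth: [0.514 0.288 0.012]
```

View pics/a0.png

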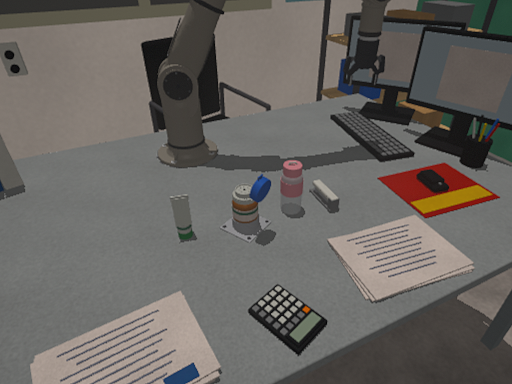

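View pics/a1.png

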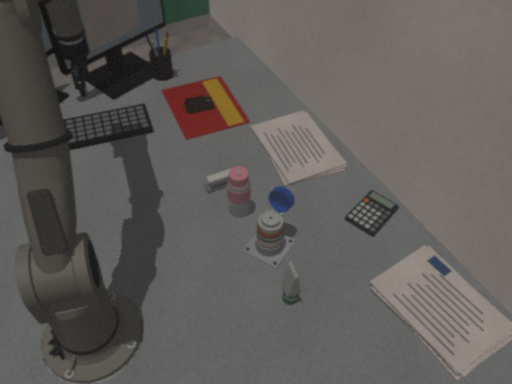

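The scene view shows the dispenser at about (243,205). Its blue lid at (260,188) leans back, away from the robot and to the left. The drink is at (291,188), the cream at (183,216) and the stapler at (325,193). The side view agrees: dish at (271,217), lid at (281,200).

The bottle axis is near (0.515, 0.022) and the hinge heading is about 36°.

```bash
python3 -m pendant '[[0,-0.014,-0.014,0,0],[0,-0.028,-0.0283,0,0],[0,-0.028,-0.0283,0,0],[0,-0.028,-0.0283,0,0],[0,-0.028,-0.0283,0,0],[0,-0.028,-0.0283,0,0],[0,-0.028,-0.0283,0,0],[0,-0.028,-0.0283,0,0],[0,-0.028,-0.0283,0,0],[0,-0.028,-0.0283,0,0],[0,-0.028,-0.0283,0,0],[0,-0.028,-0.0283,0,0]]' 40
python3 -m pendant '[[0,-0.028,-0.0283,0,0],[0,-0.028,-0.0283,0,0],[0,-0.028,-0.0283,0,0],[0,-0.028,-0.0283,0,0],[0,-0.014,-0.014,0,0],[0,0,0,0,7],[0,0,0,0,7],[0,0,0,0,7],[0,0,0,0,7],[0,0,0,0,6],[0,0,0,0,0],[0,0,0,0,0]]'
cat > look.py <<'E'
from h import *
import sys
o=bot.get_obs();print(o["t"],o["eef_pos"],o["tool_rot"],o["contact_force"],o["q"])
from scipy.spatial.transform import Rotation as Ro
M=Ro.from_quat(np.roll(o["tool_rot"],-1)).as_matrix();print(M.round(3))
p,d=bot.read_camera("wrist");cv2.imwrite(sys.argv[1],p)
for n,z in(("pump_dish",.126),("lid_hinge",.115),("lid_top",None)):
    for r in bot.pinpoint(n,"wrist")[:1]:
        u,v=np.clip(np.round(r["at"]).astype(int),0,[511,383])
        print(n,r["at"],round(r["score"],2),None if z is None else world("wrist",r["at"],z=z).round(4),world("wrist",r["at"],d=d[v,u]).round(4))
E
python3 look.py pics/w1.png
```

```text
t: 1.8
eef_pos: [0.4219, 0.2179, 0.4051]
tool_rot: [0.0, 0.172, 0.985, 0.0]
contact_force: [0.8, 0.6, 0.1]
gripper_width: 0.002
grasp_force: 0.0
t: 2.8
eef_pos: [0.4969, 0.0576, 0.4048]
tool_rot: [0.0, 0.451, 0.892, 0.0]
contact_force: [0.4, 0.5, 0.2]
gripper_width: -0.005
grasp_force: 0.0
2.8 [0.49687632 0.0575523  0.40480888] [7.83011656e-05 4.51070614e-01 8.92488256e-01 8.95715411e-05] [0.41656937 0.46334091 0.20351669] [-0.61647862  0.19197202  0.43240579  1.98855803 -0.09645863  0.98027957
  0.49758595]
[[-0.593  0.805  0.   ]
 [ 0.805  0.593  0.   ]
 [-0.     0.    -1.   ]]
pump_dish [247.6, 223.1] 0.79 [0.5126 0.0233 0.126 ] [0.5126 0.0233 0.1261]
lid_hinge [282.7, 218.8] 0.6 [0.5416 0.044  0.115 ] [0.5408 0.0446 0.1171]
lid_top [314.3, 237.1] 0.71 None [0.5486 0.0657 0.1776]
```

```bash
python3 -m pendant '[[0,-0.019,-0.005,0,0],[0,-0.0185,-0.0055,0,0],[0,0,0,0.02,0],[0,0,0,0.03,0],[0,0,0,0.03,0],[0,0,0,0.013,0],[0,0,0,0.002,0],[0,0,0,0,0]]'; python3 look.py pics/w2.png | head -1
```

```text
t: 3.67
eef_pos: [0.5104, 0.0209, 0.3092]
tool_rot: [-0.001, 0.452, 0.892, -0.001]
contact_force: [0.0, -0.2, 0.8]
gripper_width: -0.004
grasp_force: 0.0
3.6667 [0.51044015 0.02092782 0.3091892 ] [-6.05966038e-04  4.52262153e-01  8.91884627e-01 -6.24228325e-04] [ 0.04321291 -0.16822552  0.75454803] [-0.50774844  0.34951736  0.42003355  2.05583172 -0.20010932  0.77627999
```

View pics/w2.png

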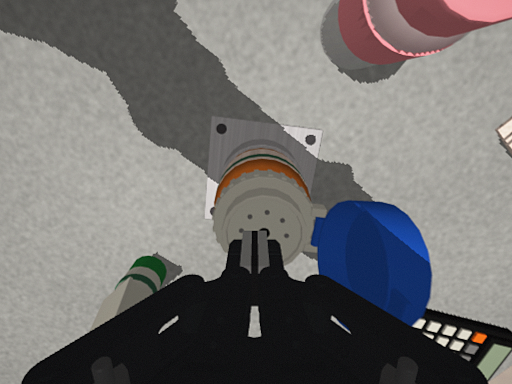

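The closed fingertips (255,235) sit over the dish (262,228), and the lid at (375,265) is clear to the right. Pressing now.

```bash
python3 -m pendant '[[0,0,0,0.004,0],[0,0,0,0.004,0],[0,0,0,0.003,0],[0,0,0,0.002,0],[0,0,0,0,0]]'; python3 -m pendant '[[0,0,0,0.002,0],[0,0,0,0.002,0],[0,0,0,0.001,0],[0,0,0,0,0]]'
```

```text
t: 4.28
eef_pos: [0.5107, 0.0211, 0.2967]
tool_rot: [0.0, 0.453, 0.892, 0.0]
contact_force: [-0.7, 1.2, 5.8]
gripper_width: -0.002
grasp_force: 2.8
t: 4.62
eef_pos: [0.5107, 0.0211, 0.2921]
tool_rot: [-0.0, 0.452, 0.892, 0.0]
contact_force: [-2.0, 0.9, 8.9]
gripper_width: 0.004
grasp_force: 4.4
```

```bash
python3 -m pendant '[[0,0,0,0.001,0],[0,0,0,0.001,0],[0,0,0,0,0]]'; python3 -m pendant '[[0,0,0,0.001,0],[0,0,0,0.001,0],[0,0,0,0,0]]'
```

```text
t: 4.87
eef_pos: [0.5108, 0.0211, 0.2905]
tool_rot: [-0.0, 0.453, 0.892, 0.0]
contact_force: [-2.9, 0.8, 11.2]
gripper_width: -0.004
grasp_force: 5.3
t: 5.12
eef_pos: [0.5109, 0.0208, 0.2902]
tool_rot: [-0.0, 0.453, 0.892, 0.001]
contact_force: [-10.1, 0.4, 32.7]
gripper_width: 0.005
grasp_force: 16.1
```

The dish stopped moving and the force jumped to 33 N, so it is at its stop. Next: retreat, check the dish has sprung back, and go round behind the lid.

```bash
python3 -m pendant '[[0,0,0,0,0],[0,0,0,-0.005,0],[0,0,0,-0.015,0],[0,0,0,-0.035,0],[0,0,0,-0.035,0],[0,0,0,-0.03,0],[0,0,0.035,0,0],[0,0,0.035,0,0],[0,0,0.035,0,0],[0,0,0.033,0,0],[0,0,0,0,0]]'
python3 look.py pics/w3.png
python3 - <<'E'
from h import *
p,d=bot.read_camera("scene")
for n in("pump_dish","lid_top","lid_hinge"):
    r=bot.pinpoint(n,"scene")[0];u,v=np.round(r["at"]).astype(int);print(n,r,world("scene",r["at"],d=d[v,u]).round(4))
cv2.imwrite("pics/s3.png",cv2.resize(p[60:260,150:400],(750,600)))
E
```

```text
t: 6.03
eef_pos: [0.6251, 0.1082, 0.4066]
tool_rot: [0.0, 0.45, 0.893, 0.001]
contact_force: [-0.1, -0.1, -0.3]
gripper_width: 0.0
grasp_force: 0.0
6.0333 [0.62505486 0.10817235 0.4066299 ] [4.68401915e-04 4.49726595e-01 8.93165548e-01 1.03662928e-03] [-0.09823161 -0.13621581 -0.2545367 ] [-0.58227856  0.42948743  0.42578112  1.67969996 -0.19823484  1.07302746
  0.5419592 ]
[[-0.595  0.803  0.002]
 [ 0.803  0.595  0.001]
 [ 0.     0.002 -1.   ]]
pump_dish [108.9, 185.9] 0.7 [0.5093 0.0218 0.126 ] [0.5094 0.0221 0.1266]
lid_hinge [149.1, 186.3] 0.81 [0.538  0.0371 0.115 ] [0.5454 0.0665 0.1732]
lid_top [169.3, 200.5] 0.57 None [0.5633 0.0602 0.1641]
pump_dish {'at': [244.0, 190.0], 'score': 0.77} [0.5169 0.0242 0.1242]
lid_top {'at': [263.9, 189.9], 'score': 0.66} [0.5659 0.0604 0.1437]
lid_hinge {'at': [253.7, 197.8], 'score': 0.69} [0.5798 0.0244 0.1389]
```

View pics/s3.png

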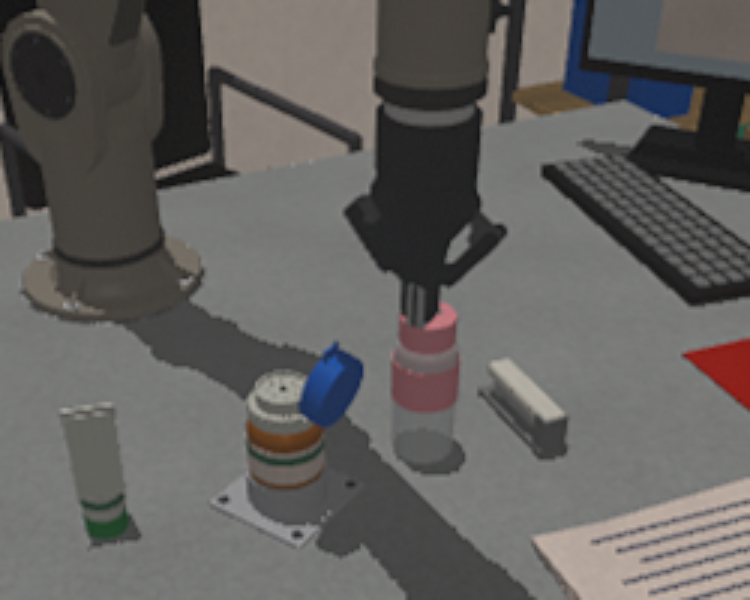

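The picture shows the dish back up at (283,385), depth z = 0.1266, the lid still open at (332,385), and the gripper behind it and clear. Next I descend behind the lid and sweep it forward.

```bash
python3 -m pendant '[[0,0,0,0.03,0],[0,0,0,0.03,0],[0,0,0,0.014,0],[0,0,-0.02,0,0],[0,0,-0.015,0,0],[0,0,-0.01,0,0],[0,0,-0.01,0,0],[0,0,-0.01,0,0],[0,0,-0.01,0,0],[0,0,-0.01,0,0],[0,0,-0.01,0,0]]'; python3 -m pendant '[[0,0,-0.01,0,0],[0,0,-0.01,0,0],[0,0,-0.01,0,0],[0,0,-0.01,0,0],[0,0,-0.01,0,0],[0,0,0,0,0]]'
python3 - <<'E'
from h import *
p,d=bot.read_camera("scene")
cv2.imwrite("pics/s4.png",cv2.resize(p[110:260,180:380],(800,600)))
E
```

```text
t: 7.35
eef_pos: [0.5446, 0.0462, 0.3339]
tool_rot: [0.0, 0.452, 0.892, 0.0]
contact_force: [0.8, 1.1, 0.6]
gripper_width: 0.005
grasp_force: 0.6
t: 7.85
eef_pos: [0.503, 0.0151, 0.3334]
tool_rot: [-0.001, 0.453, 0.891, -0.001]
contact_force: [-0.9, -0.2, 0.2]
gripper_width: -0.002
grasp_force: 0.1
```

View pics/s4.png

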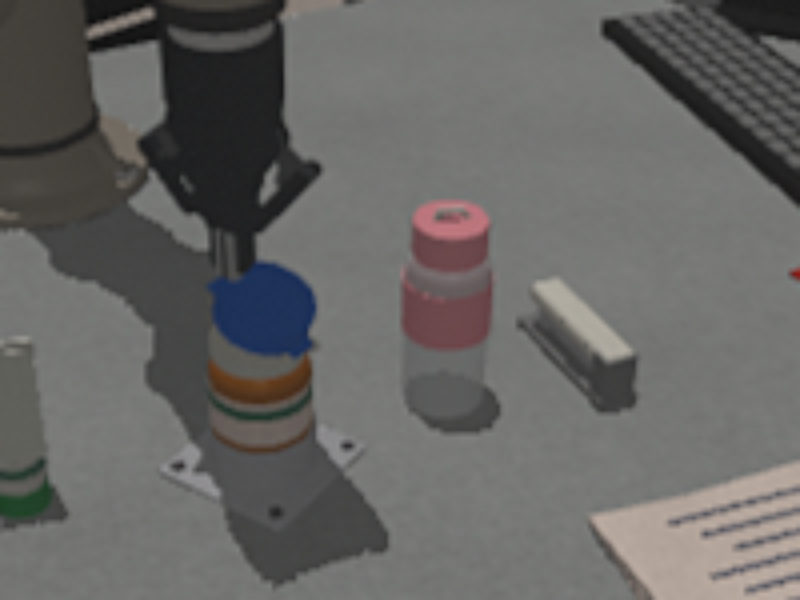

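The lid (265,310) has folded over to about 25° from shut, with the fingertips (232,270) over its front rim. I'll shift back toward its centre and press down.

```bash
python3 -m pendant '[[0,0,0,-0.01,0],[0,0,0.009,-0.01,0],[0,0,0,0.01,0],[0,0,0,0.01,0],[0,0,0,0.008,0],[0,0,0,0.008,0],[0,0,0,0.003,0],[0,0,0,0,0]]'; python3 -m pendant '[[0,0,0,0.002,0],[0,0,0,0.002,0],[0,0,0,0,0]]'
```

```text
t: 8.57
eef_pos: [0.5116, 0.022, 0.3133]
tool_rot: [-0.001, 0.453, 0.892, -0.001]
contact_force: [-0.3, -0.2, 1.1]
gripper_width: 0.002
grasp_force: 0.0
t: 8.82
eef_pos: [0.5122, 0.0221, 0.3106]
tool_rot: [0.0, 0.453, 0.892, 0.0]
contact_force: [0.2, -0.1, -0.7]
gripper_width: -0.001
grasp_force: 0.0
```

```bash
python3 -m pendant '[[0,0,0,0.001,0],[0,0,0,0.001,0],[0,0,0,0,0]]'; python3 -m pendant '[[0,0,0,0.001,0],[0,0,0,0,0]]'
```

```text
t: 9.07
eef_pos: [0.5123, 0.0219, 0.3101]
tool_rot: [-0.0, 0.453, 0.892, 0.0]
contact_force: [-5.5, -1.4, 14.6]
gripper_width: -0.0
grasp_force: 7.4
t: 9.23
eef_pos: [0.5124, 0.0217, 0.3099]
tool_rot: [-0.0, 0.453, 0.892, 0.001]
contact_force: [-9.3, -1.6, 23.3]
gripper_width: 0.002
grasp_force: 11.8
```

Contact is at exactly the shut height (0.137 m), firm at 23 N. Retreating and checking.

```bash
python3 -m pendant '[[0,0,0,0,0],[0,0,0,-0.004,0],[0,0,0,-0.02,0],[0,0,0,-0.035,0],[0,0,0,-0.035,0],[0,0,0,0,0],[0,0,0,0,0]]'
python3 - <<'E'
from h import *
for c in("scene","side","wrist"):
    p,d=bot.read_camera(c)
    if c=="scene": cv2.imwrite("pics/s5.png",cv2.resize(p[110:260,180:380],(800,600)))
    for n in("lid_top","drink","cream","stapler")[:4 if c!="wrist" else 1]:
        for r in bot.pinpoint(n,c)[:1]: print(c,n,r["at"],world(c,r["at"],z=.137 if n=="lid_top" else 0).round(4))
    for r in bot.trace("lid_top",c)[:1]:
        v,u=np.nonzero(r["mask"]&(d>0));P=np.array([world(c,(a,b),d=d[b,a]) for a,b in zip(u,v)])
        print(c,"lid z pct",np.percentile(P[:,2],[5,50,80,95]).round(4))
        T=P[P[:,2]>.13]; A=np.c_[T[:,:2]-[.5135,.023],np.ones(len(T))]
        print("plane",np.linalg.lstsq(A,T[:,2],rcond=None)[0].round(4))
E
```

```text
t: 9.82
eef_pos: [0.5128, 0.0223, 0.4038]
tool_rot: [0.002, 0.452, 0.892, 0.002]
contact_force: [-0.3, 0.1, -0.4]
gripper_width: -0.0
grasp_force: 0.0
scene lid_top [244.3, 186.3] [0.5183 0.025  0.137 ]
scene drink [289.4, 207.9] [0.5033 0.1792 0.    ]
scene cream [184.1, 235.4] [ 0.4812 -0.1494  0.    ]
scene stapler [320.6, 197.4] [0.5    0.2971 0.    ]
scene lid z pct [0.1165 0.1355 0.1367 0.1375]
plane [-0.0142  0.0099  0.136 ]
side lid_top [268.9, 215.9] [0.5094 0.0246 0.137 ]
side cream [291.9, 300.1] [ 0.4808 -0.1528  0.    ]
side stapler [225.7, 184.9] [0.5139 0.2909 0.    ]
side lid z pct [0.1163 0.137  0.1394 0.1408]
plane [0.014  0.0117 0.1377]
wrist lid_top [258.0, 188.6] [0.5116 0.0266 0.137 ]Traceback (most recent call last):
  File "<stdin>", line 8, in <module>
  File "h.py", line 4, in world
    m=bot.camera_model(cam);K,R,t=map(np.array,(m["intrinsics"],m["R"],m["t"]))
ValueError: time passes only in moves, steps and waits
```

View pics/s5.png

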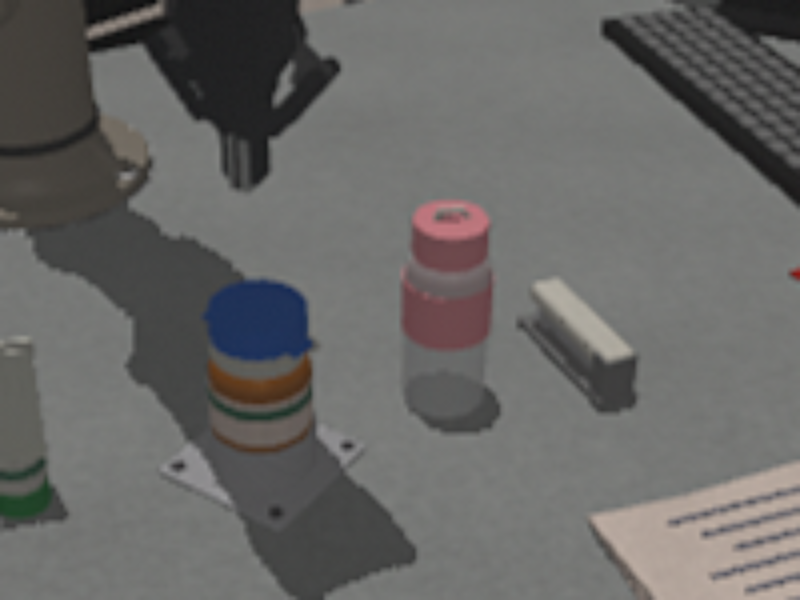

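The lid (258,318) lies flat: its plane is level within about 1° at z = 0.137. The bystanders are unmoved and the gripper is clear.

```bash
python3 -c "
from station import bot
print(bot.hand_in())"
```

```text
the job is handed in; nothing more can be done
None
```

The dispenser was primed with one full press to the stop, the dish sprang back up, the blue lid was then flipped over and pressed shut, nothing else on the desk was seen to move, and the job is handed in.

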